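Set the saw guard one notch up and feed the row of blanks

ROBOT

A 6-joint arm with a two-finger parallel gripper is mounted at the origin on the work surface. World frame = base frame: x ahead of the robot, y to its left, z up, the work surface at z = 0. Lengths are in m, angles in degrees, forces in N, time in s.
With the tool pointing down it reaches from about 0.35 to 0.875 m from the base axis. Payload 4.2 kg.
Tool frame: the origin (TCP) lies between the finger pads; the fingertips stand 17 mm ahead of it and the grasp point (between the pads) lies 2 mm behind it; z points along the fingers, y is the line along which they close (so a half turn about z gives the same grasp; the last joint's range is limited). The gripper opens to 87 mm and grips with 3 to 60 N. Pads are 19 mm wide; open, the fingers measure 117 mm over their backs; the gripper's body (75 mm by 190 mm) begins 51 mm behind the grasp point.
Start: joints at [83.629, 22.042, 0.453, 0, -68.411, -14.817], TCP at [0.226, 0.583, 0.24] pointing down, gripper open.
Joint ranges: [-179.83, 179.83], [-69.29, 118.12], [-61.27, 80.66], [-181.25, 117.63], [-171.15, -9.14], [-177.46, 177.46]. Speed limits (degrees/s): [159.86, 159.86, 180, 180, 180, 180].

INTERFACE

Orientations are given as a 3x3 rotation matrix whose columns are the frame's x, y, z axes.
In Python, from station import sense, capture, r, masks_of gives the robot as it stands.
- The arm moves only by the tool apply_moves, never from a script. Its argument "steps" is a list that holds one entry, the list of rows, each a list of 7 numbers: the opening, from 0 (shut) to 1 (fully open), then the shift along the tool's x, y, z in mm, then the turn, a rotation vector about the tool's x, y, z in rad. A call has 1 to 12 rows; each row shifts and turns the commanded pose from where the row before left it, along the tool's axes as they then stand; what a row does not reach is not made up. A row lasts 1/8 s, in which the tool goes at most 62.5 mm and 10.7 degrees, less where a joint would pass 70% of its speed; a pose out of reach is approached as far as the arm can. A call with a gripper value outside its range is refused whole. The fingers move at their own pace and stop on an object; the grip force is fixed at half the most. Time passes only in rows, so rows that do not move let the fingers close. It gives the time, the measured TCP pose, the force and the opening at its end, in the units of the state.
- sense(): the state, without advancing time (a new reading comes with each control period).
- capture(name): name is "scene" or "top"; returns a dict with "color" (480x640x3 uint8, red, green, blue), "vfov" (degrees; the focal length in pixels is half the picture's height over the tangent of half this angle, whatever the lens; pixels are square), "cx", "cy" (the principal point, pixels), "T" (4x4, takes a point from camera to world coordinates). Camera axes: x right, y down, z forward; pixel columns grow to the right and rows downward; lengths in m; the calibration is good to about 2 mm. A picture is of the moment at which its call begins. There is no depth.
- r.finish_job(): hands the job in, once; it reports no verdict.
Trained networks look in a picture, given as the dict that the camera call returned (one of the last four; its "shot" number tells which), for a name from the list of things; names that differ only in an ending like _2 or _b are one class to them, and where a whole thing is asked for, a point or a joint stands for the part that bears it (a point fixed in the world has none). Each returns a list of dicts, best first, with "confidence" (0 to 1); they miss things now and then, are a little off and sometimes report something else, mostly with a low value. They report only what shows in the picture. A call takes as long as a camera call.
- masks_of(picture, thing): "pixels" (480x640 bool, what is visible of it) and "box" ([left, top, width, height] in pixels, round what is visible of it).
The state is a dict: "time_s": time; "joints": joint angles; "joint_velocities": joint speeds; "effort": joint torques, N m; "tcp_pos": TCP position; "ee_rot": TCP orientation; "wrist_force": force on the tool from outside, world axes, zero at the start; "moment": the same for the moment, N m; "gripper_width": opening from 0.0 (shut) to 1.0 (fully open).
Only numpy, scipy, OpenCV 4.12 (cv2) and the standard library are available. Lean on these libraries where they do the work, as an engineer would, in place of code of your own. Each camera call takes 0.05 s, during which the arm holds its last target. There are 200 camera calls.

TASK

Raise the saw's yellow guard by the red bar of its lip to the first notch where its pawl catches, not the second, and let it down gently so that it rests there and never drops. Then slide the three blanks along the bed as one unbroken straight row, without lifting or tipping them, under the guard until the leading one is against the end stop and the row is closed up and straight. Leave everything else on the bench as it is.

Things in the scene. Friction and masses are not known exactly. Their poses are not given: they have to be found in the camera images.
- saw: Green bench cut-off saw, fixed, elsewhere each time. Origin on the work surface under the cutting place; x points from its front (robot side) to its column, y along the bed to the infeed side (robot's left), z up. Steel bed: x -60..60 mm, y -130..370, top 20 mm above the work surface. Green column, 340 mm tall, at x 90..170, y -50..50; motor behind it.
- end_stop (a point): Centre, at bed level, of the face of the dark steel end stop plate that the row must reach: it faces the infeed (+y), at saw x 0, y -55 mm, and is 80 mm wide and 55 mm high.
- guard: Yellow guard that runs up and down on the column's front; origin at the saw's origin when down, rising with it. Hood x -60..60 mm, y -30..30, underside 42 mm above the work surface when down, too low for the blanks (tops at 60 mm). A lip 100 mm wide, 6 mm thick sticks out of its front (towards the robot), x -60 to -105, free space under it, ending in the red bar.
- lift_bar (a point): Middle of the red round bar on the front edge of the guard's lip: 12 mm diameter, 100 mm long along the saw's y, 107 mm above the work surface when down, moving with the guard. The lip lies behind it (saw +x), level with it: lift bar and lip from below, e.g. with shut fingers tilted about 45 degrees reaching under the bar.
- carriage (a joint): Height of the guard in m: 0 fully down, 0.125 top. Lifting takes 5 to 10 N (weight differs). A pawl on it rides over hidden teeth going up; it must go 2 to 5 mm above a notch's resting height to snap in, then rests there when let down and can not come down again. Not caught, the guard falls if let go.
- latch: Black box, 270 mm tall, on the column's right side (saw -y), hiding the notches; fixed, origin at the saw's origin. First notch rests anywhere from 25 to 67 mm above fully down, different each time; the second is 36 mm higher. Caught shows when the guard is let down a few mm on the tool: the weight leaves the tool and the guard stays.
- blank_a_center (a point): Centre, half-way up, of the leading (nearest the guard) aluminium blank of the row: 60 mm long along the row, 50 mm wide, 40 mm high, about 0.3 kg, painted band across the middle. Its y axis lies along the row. The three stand on the bed on its centre line (saw x about 0), 1 to 3 mm apart, left of the guard; nothing guides them sideways.
- blank_b_center (a point): Centre, half-way up, of the middle aluminium blank of the row: 60 mm long along the row, 50 mm wide, 40 mm high, about 0.3 kg, painted band across the middle. Its y axis lies along the row. The three stand on the bed on its centre line (saw x about 0), 1 to 3 mm apart, left of the guard; nothing guides them sideways.
- blank_c_center (a point): Centre, half-way up, of the rear aluminium blank of the row: 60 mm long along the row, 50 mm wide, 40 mm high, about 0.3 kg, painted band across the middle. Its y axis lies along the row. The three stand on the bed on its centre line (saw x about 0), 1 to 3 mm apart, left of the guard; nothing guides them sideways.
- spray_can: orange spray can, 60 mm across, 170 mm tall, behind the infeed; bystander
- mug: blue mug, 80 mm across, 90 mm tall; bystander
- wrench: steel wrench about 180 mm long, lying in front of the bed; bystander
- hub: aluminium wheel hub standing on end, 60 mm across, 80 mm tall, to the right of the bed; bystander
- oil_bottle: green oil bottle with a yellow label and red cap, 54 mm across, 150 mm tall; bystander
- screwdriver: red screwdriver 190 mm long, lying; bystander

How it is judged (in metres and radians):
On the way, in this order (a step that is already met when the one before it is completed fails the run):
1. the guard rests in its first notch, the robot no longer touching it (contact force between guard and latch above 1.5 N and velocity of joint carriage between -0.01 and 0.01 m/s and contact force between the fingers and guard below 0.1 N), for 0.3 s.
2. the row stands closed up against the end stop under the guard (y of blank_a_center in the frame of saw below -0.021 m and x of blank_a_center in the frame of saw between -0.012 and 0.012 m and angle between the y axis of each of blank_a_center, blank_b_center, blank_c_center and the y axis of saw, either way round below 0.12 rad and angle between each of blank_a_center, blank_b_center, blank_c_center's own z axis and vertical below 0.1 rad and y of blank_b_center in the frame of saw below 0.041 m and x of blank_b_center in the frame of saw between -0.012 and 0.012 m and y of blank_c_center in the frame of saw below 0.103 m and x of blank_c_center in the frame of saw between -0.012 and 0.012 m), for 0.2 s.
At the end, for the whole second after the job is handed in: Guard at rest with its pawl on the first notch, not the second; leading, middle and rear blanks within 4, 6 and 8 mm of a closed-up row against the end stop, each within 12 mm of the bed's centre line, turned less than 0.12 rad, upright (all of step 2 and contact force between guard and latch above 1.5 N and velocity of joint carriage between -0.01 and 0.01 m/s); the robot touches nothing.
It fails at once if the guard drops (falls faster than 0.25 m/s) (velocity of joint carriage below -0.25 m/s).
It fails at once if the row breaks up: neighbouring blanks over 75 mm centre to centre (horizontal distance between blank_a_center and blank_b_center above 0.075 m or horizontal distance between blank_b_center and blank_c_center above 0.075 m).
It fails at once if the row splays: a blank more than 20 mm off the bed's centre line (x of any of blank_a_center, blank_b_center, blank_c_center in the frame of saw below -0.02 m or x of any of blank_a_center, blank_b_center, blank_c_center in the frame of saw above 0.02 m).
It fails at once if a blank is lifted over 12 mm or tipped over 0.3 rad (height (world z) of any of blank_a_center, blank_b_center, blank_c_center above 0.052 m or angle between any of blank_a_center, blank_b_center, blank_c_center's own z axis and vertical above 0.3 rad).
It fails at once if a bystander is moved more than 30 mm (distance of any of spray_can, mug, wrench, hub, oil_bottle, screwdriver from where it was at the start of the episode above 0.03 m).
It also fails if it takes over 67 s, if anything falls off the work surface, if the arm or the gripper's body presses on something with over 40 N, if the wrist force passes 120 N, or if a joint passes its speed limit or range.

## Working session

There is one attempt and no reset: what is moved stays moved. The work goes in short steps, Python scripts to look and compute and a tool call to move; the robot and the scene stay as the last step left them, time stands still between calls to the robot, and variables do not carry over. Pictures are saved under pics/ and viewed, on a budget of 10 in all, crops included, one or two more only if the job needs it, and the job is handed in when it is done.

Besides the shell and the picture viewer there is one more tool, called by a JSON object that holds its "op" and its "data", one argument or row to a line. apply_moves: Moves the arm, as the interface text tells. Its arguments: {"type":"object","properties":{"steps":{"type":"array","items":{"type":"array","items":{"type":"array","items":{"type":"number"}}}}},"required":["steps"]}

```bash
ls; mkdir -p pics
cat > h.py <<'E'
import numpy as np, cv2
from station import sense, capture, r, masks_of
def K(p):
    f=240/np.tan(np.radians(p["vfov"])/2); return np.array([[f,0,p["cx"]],[0,f,p["cy"]],[0,0,1]])
def ray(p,u,v):
    T=np.array(p["T"]); d=T[:3,:3]@np.linalg.solve(K(p),[u,v,1.]); return T[:3,3],d
def onz(p,u,v,z):
    o,d=ray(p,u,v); return o+d*(z-o[2])/d[2]
def proj(p,P):
    T=np.array(p["T"]); c=T[:3,:3].T@(np.atleast_2d(P)-T[:3,3]).T; q=K(p)@c; return (q[:2]/q[2]).T
def save(n,im): cv2.imwrite(f"pics/{n}.png",cv2.cvtColor(im,cv2.COLOR_RGB2BGR))
E
python3 - <<'E'
from h import *
s=sense(); print(s)
ps={n:capture(n) for n in("scene","top")}
for n,p in ps.items():
    print(n,p["vfov"],p["cx"],p["cy"],np.round(p["T"],3).tolist())
    for t in["saw","guard","lift_bar","blank_a_center","latch","spray_can","mug","wrench","hub","oil_bottle","screwdriver"]:
        print(t,[(round(m["confidence"],2),m["box"],np.round(np.argwhere(m["pixels"]).mean(0)[::-1],1).tolist()) for m in masks_of(p,t)][:4])
    save(n+"0",p["color"])
E
```

```text
pics
{'time_s': 0.0, 'joints': array([ 8.36288786e+01,  2.20908756e+01,  3.79790546e-01, -2.72831458e-02,
       -6.84098856e+01, -1.48153318e+01]), 'joint_velocities': array([0.01363262, 0.01205779, 0.00775291, 0.13491861, 0.07154857,
       0.06339415]), 'effort': array([ 5.03894753e-04, -3.90667105e+01,  1.87406695e+01,  4.21999902e+00,
        1.08646351e-02, -2.01755561e-04]), 'tcp_pos': array([0.22567535, 0.58223754, 0.23846284]), 'ee_rot': array([[ 9.32345807e-01, -3.61567203e-01, -6.74323727e-04],
       [-3.61567814e-01, -9.32343562e-01, -2.04912372e-03],
       [ 1.12194545e-04,  2.15430566e-03, -9.99997673e-01]]), 'wrist_force': array([-0.59923873, -0.82283727,  0.24908428]), 'moment': array([ 0.00234119,  0.02068042, -0.04570811]), 'gripper_width': 1.0016134260207878}
scene 45.219431595311114 328.36319297818727 237.60906153612115 [[0.782, 0.541, -0.309, 0.972], [0.623, -0.679, 0.389, -0.6], [0.0, -0.497, -0.868, 1.185], [0.0, 0.0, 0.0, 1.0]]
saw [(0.76, [284.0, 143.6, 214.5, 238.1], [392.4, 272.7])]
guard [(0.67, [282.6, 199.5, 82.2, 82.0], [325.3, 236.7])]
lift_bar [(0.6
[... 999 characters left out ...]

blank_a_center [(0.61, [225.9, 217.9, 35.7, 31.0], [244.6, 233.2])]
latch [(0.59, [336.9, 91.3, 44.9, 78.6], [357.4, 127.7])]
spray_can [(0.71, [152.2, 111.8, 56.2, 53.5], [178.5, 137.8]), (0.48, [197.4, 224.1, 32.6, 27.5], [212.9, 235.2]), (0.35, [281.2, 166.4, 84.5, 123.0], [313.6, 224.7])]
mug [(0.59, [474.2, 253.5, 58.1, 55.6], [504.0, 278.0])]
wrench [(0.78, [214.4, 282.5, 32.4, 80.2], [229.2, 324.3]), (0.69, [163.5, 224.1, 35.1, 25.9], [181.4, 237.5]), (0.55, [336.7, 90.5, 41.1, 79.5], [357.4, 128.1])]
hub [(0.81, [389.7, 209.2, 35.5, 33.9], [407.2, 226.2])]
oil_bottle [(0.66, [392.0, 287.6, 34.7, 27.3], [408.7, 299.3])]
screwdriver [(0.88, [432.4, 312.5, 51.4, 87.9], [457.2, 367.0])]
```

Run:
```python
import cv2
a=cv2.imread("pics/top0.png")[40:410,120:550]; cv2.imwrite("pics/t1.png",cv2.resize(a,None,fx=1.6,fy=1.6,interpolation=cv2.INTER_CUBIC))
a=cv2.imread("pics/scene0.png")[130:390,140:510]; cv2.imwrite("pics/s1.png",cv2.resize(a,None,fx=2,fy=2,interpolation=cv2.INTER_CUBIC))
```

```text
(no output)
```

View pics/t1.png

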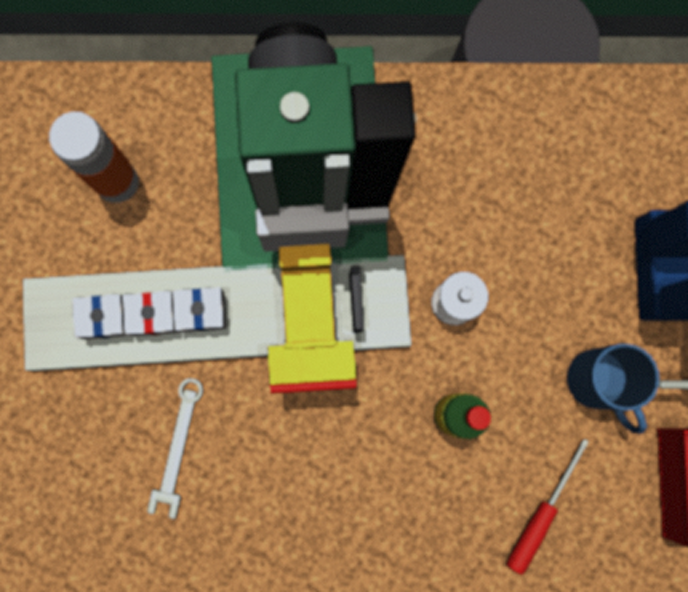

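View pics/s1.png

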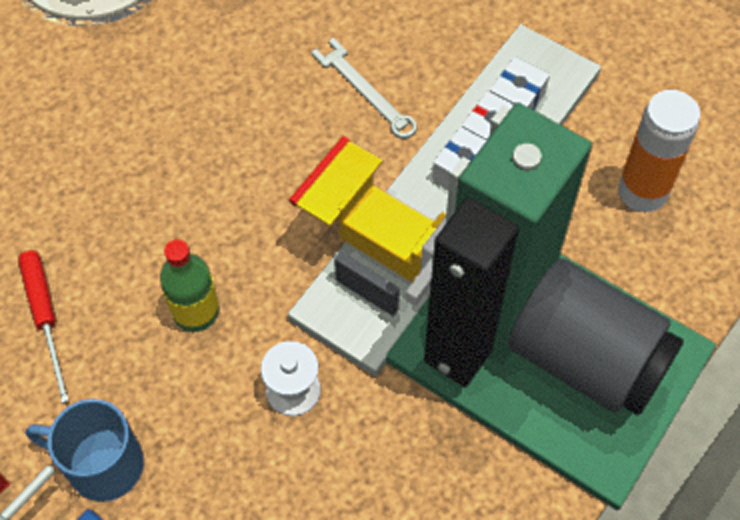

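Both views show the saw with the bed slightly yawed, guard down, lip/red bar towards the robot, the three blanks (blue, red, blue bands) left of the guard, and the wrench in front-left. In the top crop the bed's corners are at about (24,280), (24,369) and (410,347), with the bar from (271,388) to (356,385).

```bash
cat > fit.py <<'E'
from h import *
from scipy.optimize import least_squares
t,s=capture("top"),capture("scene")
c=lambda x,y:(x/1.6+120,y/1.6+40)
d=lambda x,y:(x/2+140,y/2+130)
obs=[(t,c(24,280),(60,370,20)),(t,c(24,369),(-60,370,20)),(t,c(410,347),(-60,-130,20)),
(s,d(520,27),(-60,370,20)),(s,d(600,69),(60,370,20)),(s,d(290,317),(-60,-130,20)),(s,d(376,373),(60,-130,20))]
bar=[(t,c(271,388),(-108,50,107)),(t,c(356,385),(-108,-50,107)),(s,d(346,140),(-108,50,110)),(s,d(293,202),(-108,-50,110))]
def W(q,P):
    P=np.array(P)/1e3; a=q[2]; return np.array([q[0]+np.cos(a)*P[0]-np.sin(a)*P[1],q[1]+np.sin(a)*P[0]+np.cos(a)*P[1],P[2]])
def res(q,o=obs): return np.concatenate([proj(p,W(q,P))[0]-uv for p,uv,P in o])
f=least_squares(res,[.5,-.1,0],loss="soft_l1"); q=f.x
print("saw",q,np.degrees(q[2])); print(np.round(res(q).reshape(-1,2),1).tolist()); print("bar",np.round(res(q,bar).reshape(-1,2),1).tolist())
np.save("saw.npy",q)
hsv=cv2.cvtColor(t["color"],cv2.COLOR_RGB2HSV)
R=np.array([[np.cos(q[2]),np.sin(q[2])],[-np.sin(q[2]),np.cos(q[2])]])
for x,y in((97,315),(148,312),(198,309)):
    u,v=c(x,y); print("blank",(R@(onz(t,u,v,.06)[:2]-q[:2])*1e3).round(1))
print("bar world",W(q,(-108,0,107)),"push axis y",-np.sin(q[2]),np.cos(q[2]))
E
python3 fit.py
```

```text
saw [ 0.6088722  -0.10553554  0.07209786] 4.130902956210598
[[-0.3, -2.1], [1.2, -0.2], [2.1, -3.0], [-0.6, -2.3], [0.4, -2.1], [-1.5, -1.4], [0.2, -0.8]]
bar [[0.9, 0.2], [1.6, -1.6], [-1.4, -1.4], [-1.5, -0.6]]
blank [ -2.2 264.1]
blank [ -2.8 200.9]
blank [ -3.3 138.9]
bar world [ 0.50115277 -0.11331537  0.107     ] push axis y -0.0720354119064529 0.9974020751088638
```

```bash
cat > go.py <<'E'
from h import *
from scipy.spatial.transform import Rotation as Ro
q=np.load("saw.npy"); S=np.array([[np.cos(q[2]),-np.sin(q[2]),0],[np.sin(q[2]),np.cos(q[2]),0],[0,0,1]]); S0=np.array([q[0],q[1],0])
def w(x,y,z): return S0+S@(np.array([x,y,z])/1e3)
def insaw(P): return (S.T@(np.array(P)-S0)*1e3).round(1)
def tool(theta): # y=-saw y, tilted forward theta deg
    return S@np.array([[1,0,0],[0,-1,0],[0,0,-1.]])@Ro.from_rotvec([0,np.radians(theta),0]).as_matrix()
def delta(P,Rt=None):
    s=sense(); R=s["ee_rot"]; print("tool shift mm",(R.T@(P-s["tcp_pos"])*1e3).round(1))
    if Rt is not None: print("turn",Ro.from_matrix(R.T@Rt).as_rotvec().round(3))
def st():
    s=sense(); print(round(s["time_s"],2),"saw-frame",insaw(s["tcp_pos"]),"F",np.round(s["wrist_force"],1),"w",round(s["gripper_width"],2))
E
python3 - <<'E'
from go import *
print(w(-170,0,240)); delta(w(-170,0,240),tool(0))
t=capture("top")
for n,uv,z in (("oil",(408.7,299.3),.1),("hub",(407,226),.08),("spray",(167,125),.17),("wr1",(238.7,285),.01),("wr2",(222,355),.01)): print(n,insaw(onz(t,*uv,z)))
E
```

```text
[ 0.43931384 -0.11778156  0.24      ]
tool shift mm [ 4.522e+02  5.760e+02 -5.000e-01]
turn [-0.     0.    -0.442]
oil [-153.7 -167.7  100. ]
hub [ -13.7 -181.2   80. ]
spray [184.  246.9 170. ]
wr1 [-104.1  163.    10. ]
wr2 [-243.8  204.1   10. ]
```

{"op": "apply_moves", "data": {
  "steps": [
    [[0,37.7,48,0,0,0,0],[0,37.7,48,0,0,0,0],[0,37.7,48,0,0,0,0],[0,37.7,48,0,0,0,0],[0,37.7,48,0,0,0,0],[0,37.7,48,0,0,0,0],[0,37.7,48,0,0,0,0],[0,37.7,48,0,0,0,0],[0,37.7,48,0,0,0,0],[0,37.7,48,0,0,0,0],[0,37.7,48,0,0,0,0],[0,37.7,48,0,0,0,0]]
  ]
}}

```text
time_s: 2.85
tcp_pos: [0.44, -0.12, 0.2401]
ee_rot: [[0.932, -0.361, 0.002], [-0.361, -0.932, -0.0], [0.002, -0.001, -1.0]]
wrist_force: [1.4, 0.9, -0.4]
gripper_width: 0.007
```

{"op": "apply_moves", "data": {
  "steps": [
    [[0,0,0,0,0,0,-0.148],[0,0,0,0,0,0,-0.147],[0,0,0,0,0,0,-0.147],[0,0,0,0,0,0.157,0],[0,0,0,0,0,0.157,0],[0,0,0,0,0,0.157,0],[0,0,0,0,0,0.157,0],[0,0,0,0,0,0.157,0],[0,0,0,0,0,0,0]]
  ]
}}

```text
time_s: 3.98
tcp_pos: [0.4383, -0.1259, 0.2405]
ee_rot: [[0.715, 0.08, 0.695], [0.049, -0.997, 0.065], [0.698, -0.013, -0.716]]
wrist_force: [1.0, -0.2, 0.9]
gripper_width: -0.001
```

Run:
```python
from go import *
st(); print(np.round(sense()["joints"],1)); delta(w(-152,0,71),tool(45))
p=capture("scene"); q_=proj(p,sense()["tcp_pos"]+sense()["ee_rot"]@np.array([0,0,.017])); print("tip px",q_)
save("b",cv2.resize(p["color"][130:370,200:440],None,fx=2.4,fy=2.4,interpolation=cv2.INTER_CUBIC))
```

```text
3.98 saw-frame [-171.6   -8.   240.5] F [ 1.  -0.2  0.9] w -0.0
[  3.2  -9.9 -46.   -9.1  -9.7  99.5]
tool shift mm [-104.3   -5.7  135.2]
turn [-0.015  0.013 -0.003]
tip px [[273.81358826 173.87959336]]
```

View pics/b.png

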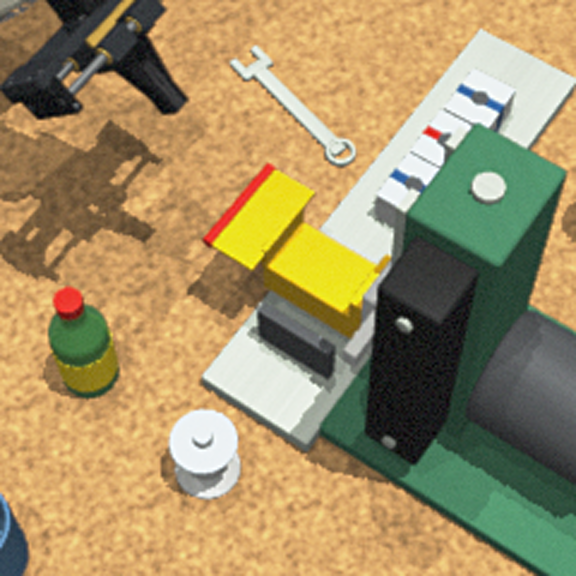

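J5 is at its limit with this wrist branch, and J1 shows a lateral wrist offset. I'll fit a small kinematic model to plan a feasible lift pose.

```bash
cat > kin.py <<'E'
from go import *
import itertools
from scipy.optimize import least_squares
def rx(a):return Ro.from_euler('x',a,degrees=True).as_matrix()
def ry(a):return Ro.from_euler('y',a,degrees=True).as_matrix()
def rz(a):return Ro.from_euler('z',a,degrees=True).as_matrix()
E0=np.array([[0,0,1],[0,-1,0],[1,0,0.]])
def fk(j,g,s4=-1,s6=-1,E=E0):
    d1,L2,L4,b,d6,a1=g
    A=rz(j[0]); B=A@ry(j[1]); C=A@ry(j[1]-j[2])@rx(s4*j[3]); D=C@ry(-j[4])
    P=np.array([0,0,d1])+A@[a1,0,0]+B@[0,0,L2]+C@[L4,0,0]+D@[d6,b,0]
    return P,D@rx(s6*j[5])@E
DATA=[([83.629,22.091,.380,-.027,-68.410,-14.815],[.22568,.58224,.23846],np.array([[.93235,-.36157,-.0007],[-.36157,-.93234,-.002],[0,.002,-1]]))]
if __name__=="__main__":
    s=sense(); D=DATA+[(s["joints"],s["tcp_pos"],s["ee_rot"])]
    for s4,s6,e in itertools.product((-1,1),(-1,1),range(4)):
        E=E0@rz(90*e)
        err=[np.degrees(Ro.from_matrix(fk(j,np.zeros(6),s4,s6,E)[1].T@R).magnitude()).round(1) for j,P,R in D]
        if max(err)<25: print(s4,s6,e,err)
        if max(err)<3:
            f=least_squares(lambda g:np.concatenate([fk(j,g,s4,s6,E)[0]-P for j,P,R in D]+[.02*(g-[.2,.54,.54,-.15,.3,0])]),[.2,.54,.54,-.15,.3,0]); print(f.x.round(3),np.abs(f.fun[:6]).max())
E
python3 kin.py
```

```text
-1 -1 1 [np.float64(0.0), np.float64(0.0)]
[ 0.177  0.585  0.457 -0.16   0.312 -0.04 ] 0.0002931633452603333
1 -1 1 [np.float64(0.1), np.float64(17.7)]
```

```bash
cat >> kin.py <<'E'
E1=E0@rz(90)
LO=np.array([-179.83,-69.29,-61.27,-181.25,-171.15,-177.46]);HI=np.array([179.83,118.12,80.66,117.63,-9.14,177.46])
def fitg():
    D=DATA+[([3.2,-9.9,-46.,-9.1,-9.7,99.5],[.4383,-.1259,.2405],None)] if 0 else None
def ik(P,R,g,seed):
    f=least_squares(lambda j:np.concatenate([10*(fk(j,g,E=E1)[0]-P),(Ro.from_matrix(fk(j,g,E=E1)[1].T@R)).as_rotvec()]),np.clip(seed,LO+.1,HI-.1),bounds=(LO,HI),x_scale=30.)
    return f.x,np.abs(f.fun).max()
def pose(th,psi,dx=0,dz=0,y=0,a=5):
    R=S@rz(psi)@np.array([[1,0,0],[0,-1,0],[0,0,-1.]])@Ro.from_rotvec([0,np.radians(th),0]).as_matrix()
    return w(-108+dx,y,107+dz)-.0155*R[:,0]-a/1e3*R[:,2],R
E
cat > sr.py <<'E'
from kin import *
s=sense(); D=DATA+[(s["joints"],s["tcp_pos"],s["ee_rot"])]
g0=np.array([.2,.54,.54,-.15,.3])
f=least_squares(lambda g:np.concatenate([fk(j,[*g,0],E=E1)[0]-P for j,P,R in D]),g0); g=np.array([*f.x,0]); print(g.round(3),np.abs(f.fun).max()); np.save("g.npy",g)
seeds=[s["joints"],[0,0,-40,-90,-30,0],[-20,0,-40,-150,-30,0],[-40,0,-40,-170,-40,170],[-20,0,-40,90,-30,0],[-20,0,-40,60,-40,90],[0,0,-40,-60,-30,-90],[-30,0,-40,-120,-40,-90],[-20,0,-40,-150,-30,100]]
for th in(35,45,55):
  for psi in(-60,-40,-20,0,20,40,60):
    sol=set()
    for sd in seeds:
        js=[];e=0;x=sd
        for dz in(-40,0,70):
            x,er=ik(*pose(th,psi,dz=dz),g,x); e=max(e,er); js.append(x)
        m=min(np.minimum(j-LO,HI-j)[[1,2,3,4,5]].min() for j in js)
        if e<.01 and m>3: sol.add((tuple(np.round(js[1]).astype(int).tolist()),round(m)))
    print(th,psi,sol)
E
python3 sr.py
```

```text
[ 0.161  0.565  0.422 -0.16   0.289  0.   ] 2.0415143043572836e-06
35 -60 set()
35 -40 set()
35 -20 set()
35 0 set()
35 20 set()
35 40 set()
35 60 {((-20, 23, -14, -43, -57, -161), 10)}
45 -60 set()
45 -40 set()
45 -20 set()
45 0 set()
45 20 set()
45 40 {((-27, 21, -20, -60, -50, -157), 9)}
45 60 {((-26, 26, -12, -52, -64, -150), 20)}
55 -60 set()
55 -40 set()
55 -20 set()
55 0 {((-38, 18, -39, -109, -36, -129), 16)}
55 20 {((-36, 21, -29, -85, -46, -141), 19)}
55 40 {((-35, 25, -20, -70, -59, -143), 23)}
55 60 {((-32, 31, -11, -59, -71, -142), 28)}
```

```bash
cat > sr2.py <<'E'
from kin import *
g=np.load("g.npy")
def wrist(j):
    A=rz(j[0]);B=A@ry(j[1]);C=A@ry(j[1]-j[2])@rx(-j[3]); D=C@ry(-j[4])
    e=np.array([0,0,g[0]])+B@[0,0,g[1]]; wc=e+C@[g[2],0,0]; return wc, wc+D@[0,g[3],0]
for th,psi in((55,0),(55,10),(50,15),(60,-10),(60,0)):
  for y in(0,25):
    x=np.array([-38,18,-39,-109,-36,51.])
    for dz in(-40,70):
        P,R=pose(th,psi,dz=dz,y=y); R=R@rz(180)
        x,e=ik(P,R,g,x); wc,h=wrist(x)
        print(th,psi,y,dz,x.round(0),round(e,4),"marg",np.minimum(x-LO,HI-x).min().round(1),"wrist",insaw(wc),"hand axis",insaw(h),"tcp",insaw(P))
E
python3 sr2.py
```

```text
55 0 0 -40 [ -43.   26.  -42. -117.  -42.   66.] 0.0 marg 19.3 wrist [-321.2 -146.3  275.9] hand axis [-358.1   -0.   223.2] tcp [-121.     0.    57.2]
55 0 0 70 [-27.   6. -33. -89. -25.  18.] 0.0 marg 16.0 wrist [-271.1  -50.3  457.4] hand axis [-358.1    0.   333.2] tcp [-121.     0.   167.2]
55 0 25 -40 [ -41.   26.  -45. -122.  -43.   71.] 0.0 marg 16.4 wrist [-327.8 -125.8  266.6] hand axis [-358.1   25.   223.2] tcp [-121.    25.    57.2]
55 0 25 70 [-24.   5. -35. -92. -23.  19.] 0.0 marg 13.7 wrist [-271.5  -27.1  456.9] hand axis [-358.1   25.   333.2] tcp [-121.    25.   167.2]
55 10 0 -40 [ -40.   26.  -36. -102.  -43.   56.] 0.0 marg 25.6 wrist [-280.4 -164.2  297.3] hand axis [-354.3  -43.4  223.2] tcp [-120.8   -2.3   57.2]
55 10 0 70 [-30.   8. -30. -82. -35.  19.] 0.0 marg 25.9 wrist [-259.9  -79.8  456.9] hand axis [-354.3  -43.4  333.2] tcp [-120.8   -2.3  167.2]
55 10 25 -40 [ -39.   26.  -38. -106.  -43.   59.] 0.0 marg 23.2 wrist [-283.9 -144.9  290.9] hand axis [-354.3  -18.4  223.2] tcp [-120.8   22.7   57.2]
55 10 25 70 [-27.   7. -32. -84. -33.  19.] 0.0 mar
[... 1205 characters left out ...]
7.6 wrist [-339.4  -61.   397.1] hand axis [-366.8   70.6  310.8] tcp [-119.9   27.1  166.1]
60 0 0 -40 [ -47.   31.  -45. -122.  -52.   77.] 0.0 marg 16.1 wrist [-352.6 -155.6  232.4] hand axis [-370.8   -0.   200.8] tcp [-120.1   -0.    56.1]
60 0 0 70 [ -36.    8.  -36. -102.  -35.   37.] 0.0 marg 24.8 wrist [-306.8  -95.7  421.7] hand axis [-370.8    0.   310.8] tcp [-120.1   -0.   166.1]
60 0 25 -40 [ -45.   32.  -48. -126.  -54.   81.] 0.0 marg 13.0 wrist [-358.4 -132.9  222.2] hand axis [-370.8   25.   200.8] tcp [-120.1   25.    56.1]
60 0 25 70 [ -34.    7.  -38. -105.  -33.   39.] 0.0 marg 23.0 wrist [-308.6  -75.5  418.4] hand axis [-370.8   25.   310.8] tcp [-120.1   25.   166.1]
```

```bash
cat > sim.py <<'E'
from kin import *
g=np.load("g.npy"); s=sense()
x=s["joints"]; P=s["tcp_pos"].copy(); R=s["ee_rot"].copy()
rows=[[0,0,-.157,0]]*0
def step(sh,rv):
    global x,P,R
    P=P+R@(np.array(sh)/1e3); R=R@Ro.from_rotvec(rv).as_matrix(); o=x; x,e=ik(P,R,g,x)
    print(x.round(0),"e",round(e,3),"maxstep",np.abs(x-o).max().round(1),insaw(P))
for i in range(5): step([0,0,0],[0,-.157,0])
for i in range(16): step([0,0,0],[0,0,.18])
for i in range(5): step([0,0,0],[0,-.1745,0])
Pt,Rt=pose(50,15,dz=-30,y=25); Rt=Rt@rz(180)
print((R.T@(Pt-P)*1e3).round(1),Ro.from_matrix(R.T@Rt).as_rotvec().round(3))
E
python3 sim.py
```

```text
[  4.  -8. -42.  -3. -21.  93.] e 0.0 maxstep 11.2 [-169.8   -8.1  242.1]
[  4.  -6. -37.  -2. -33.  92.] e 0.0 maxstep 11.8 [-169.8   -8.1  242.1]
[  4.  -2. -31.  -1. -44.  91.] e 0.0 maxstep 11.1 [-169.8   -8.1  242.1]
[  4.   2. -26.  -1. -54.  91.] e 0.0 maxstep 10.4 [-169.8   -8.1  242.1]
[  4.   6. -21.  -1. -64.  91.] e 0.0 maxstep 9.8 [-169.8   -8.1  242.1]
[  4.   6. -21.  -1. -64.  81.] e 0.0 maxstep 10.3 [-169.8   -8.1  242.1]
[  4.   6. -21.  -1. -64.  70.] e 0.0 maxstep 10.3 [-169.8   -8.1  242.1]
[  4.   6. -21.  -1. -64.  60.] e 0.0 maxstep 10.3 [-169.8   -8.1  242.1]
[  4.   6. -21.  -1. -64.  50.] e 0.0 maxstep 10.3 [-169.8   -8.1  242.1]
[  4.   6. -21.  -1. -64.  39.] e 0.0 maxstep 10.3 [-169.8   -8.1  242.1]
[  4.   6. -21.  -1. -64.  29.] e 0.0 maxstep 10.3 [-169.8   -8.1  242.1]
[  4.   6. -21.  -1. -64.  19.] e 0.0 maxstep 10.3 [-169.8   -8.1  242.1]
[  4.   6. -21.  -1. -64.   8.] e 0.0 maxstep 10.3 [-169.8   -8.1  242.1]
[  4.   6. -21.  -1. -64.  -2.] e 0.0 maxstep 10.3 [-169.8   -8.1  242.1]
[  4.   6. -21.  -1. -64. -12.] e 0.0 maxstep 10.3 [-169.8   -8.1
[... 163 characters left out ...]
  6. -21.  -1. -64. -43.] e 0.0 maxstep 10.3 [-169.8   -8.1  242.1]
[  4.   6. -21.  -1. -64. -53.] e 0.0 maxstep 10.3 [-169.8   -8.1  242.1]
[  4.   6. -21.  -1. -64. -64.] e 0.0 maxstep 10.3 [-169.8   -8.1  242.1]
[  4.   6. -21.  -1. -64. -74.] e 0.0 maxstep 10.3 [-169.8   -8.1  242.1]
[  2.   2. -24.  -4. -55. -70.] e 0.0 maxstep 9.0 [-169.8   -8.1  242.1]
[ -1.  -1. -27. -10. -46. -64.] e 0.0 maxstep 8.6 [-169.8   -8.1  242.1]
[ -5.  -4. -29. -20. -39. -53.] e 0.0 maxstep 10.8 [-169.8   -8.1  242.1]
[-12.  -4. -29. -36. -36. -35.] e 0.0 maxstep 18.1 [-169.8   -8.1  242.1]
[-24.  -3. -28. -56. -40. -11.] e 0.0 maxstep 24.2 [-169.8   -8.1  242.1]
[ 96.9  13.1 154.4] [ 0.016 -0.008 -0.004]
```

{"op": "apply_moves", "data": {
  "steps": [
    [[0,0,0,0,0,-0.13,0],[0,0,0,0,0,-0.13,0],[0,0,0,0,0,-0.13,0],[0,0,0,0,0,-0.13,0],[0,0,0,0,0,-0.13,0],[0,0,0,0,0,-0.135,0],[0,0,0,0,0,0,0.18],[0,0,0,0,0,0,0.18],[0,0,0,0,0,0,0.18],[0,0,0,0,0,0,0.18],[0,0,0,0,0,0,0.18],[0,0,0,0,0,0,0.18]]
  ]
}}

```text
time_s: 5.52
tcp_pos: [0.4414, -0.1262, 0.2421]
ee_rot: [[0.537, -0.843, -0.012], [-0.843, -0.538, 0.005], [-0.011, 0.007, -1.0]]
wrist_force: [-1.0, -0.9, 0.6]
gripper_width: 0.007
```

{"op": "apply_moves", "data": {
  "steps": [
    [[0,0,0,0,0,0,0.18],[0,0,0,0,0,0,0.18],[0,0,0,0,0,0,0.18],[0,0,0,0,0,0,0.18],[0,0,0,0,0,0,0.18],[0,0,0,0,0,0,0.18],[0,0,0,0,0,0,0.18],[0,0,0,0,0,0,0.18],[0,0,0,0,0,0,0.18],[0,0,0,0,0,0,0.18],[0,0,0,0,0,-0.17,0],[0,0,0,0,0,-0.17,0]]
  ]
}}

```text
time_s: 7.02
tcp_pos: [0.4416, -0.1259, 0.2422]
ee_rot: [[-0.89, -0.338, 0.307], [-0.316, 0.941, 0.12], [-0.329, 0.01, -0.944]]
wrist_force: [-0.2, -0.5, -0.2]
gripper_width: 0.002
```

{"op": "apply_moves", "data": {
  "steps": [
    [[0,0,0,0,0,-0.12,0],[0,0,0,0,0,-0.08,0],[0,0,0,0,0,-0.08,0],[0,0,0,0,0,-0.08,0],[0,0,0,0,0,-0.08,0],[0,0,0,0,0,-0.08,0],[0,0,0,0,0,0,0]]
  ]
}}

```text
time_s: 7.9
tcp_pos: [0.4396, -0.1275, 0.2408]
ee_rot: [[-0.627, -0.335, 0.704], [-0.211, 0.942, 0.261], [-0.75, 0.015, -0.661]]
wrist_force: [-0.9, -0.2, 0.3]
gripper_width: 0.007
```

Run:
```python
from kin import *
st(); print(sense()["joints"].round(1))
P,R=pose(50,15,dx=-30,dz=-60,y=25); delta(P,R@rz(180)); P,R=pose(50,15,dz=-30,y=25); delta(P,R@rz(180)); print(insaw(P))
```

```text
7.9 saw-frame [-170.4   -9.7  240.8] F [-0.9 -0.2  0.3] w 0.01
[-23.1  -3.4 -27.9 -53.9 -39.7 -12.5]
tool shift mm [134.5  22.  154.1]
turn [ 0.016 -0.024 -0.006]
tool shift mm [ 92.8  14.4 155.9]
turn [ 0.016 -0.024 -0.006]
[-121.3   21.4   68.3]
```

{"op": "apply_moves", "data": {
  "steps": [
    [[0,10.6,1.8,12.3,0,-0.002,0],[0,10.6,1.8,12.3,0,-0.002,0],[0,10.6,1.8,12.3,0,-0.002,0],[0,10.6,1.8,12.3,0,-0.002,0],[0,10.6,1.8,12.3,0,-0.002,0],[0,10.6,1.8,12.3,0,-0.002,0],[0,10.6,1.8,12.3,0,-0.002,0],[0,10.6,1.8,12.3,0,-0.002,0],[0,10.6,1.8,12.3,0,-0.002,0],[0,10.6,1.8,12.3,0,-0.002,0],[0,10.6,1.8,12.3,0,-0.002,0],[0,10.6,1.8,12.3,0,-0.002,0]]
  ]
}}

```text
time_s: 9.4
tcp_pos: [0.4592, -0.0921, 0.0477]
ee_rot: [[-0.607, -0.343, 0.717], [-0.21, 0.939, 0.272], [-0.767, 0.015, -0.642]]
wrist_force: [0.8, -0.0, -1.0]
gripper_width: 0.002
```

Run:
```python
from kin import *
st(); print(sense()["joints"].round(1))
P,R=pose(50,15,dz=-20,y=25,a=2); delta(P,R@rz(180)); print(insaw(P))
R=sense()["ee_rot"]; print("up10 in tool",(R.T@[0,0,10]).round(2))
p=capture("scene")
save("c",cv2.resize(p["color"][150:330,200:440],None,fx=3,fy=3,interpolation=cv2.INTER_CUBIC))
```

```text
9.4 saw-frame [-148.4   24.2   47.7] F [ 0.8 -0.  -1. ] w 0.0
[-35.9  23.7 -35.8 -93.3 -39.9  47.5]
tool shift mm [-39.8  -9.7   2.6]
turn [ 0.022  0.001 -0.001]
[-119.1   22.    76.4]
up10 in tool [-7.67  0.15 -6.42]
```

View pics/c.png

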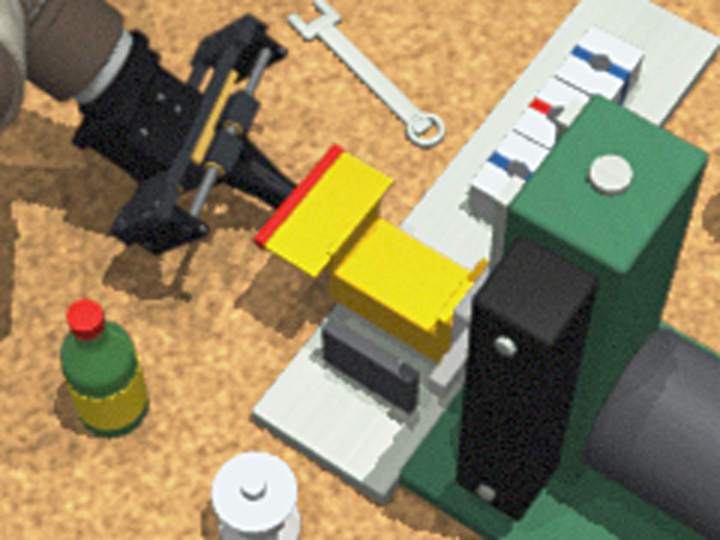

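The picture shows the shut fingers below and in front of the bar's middle, at about (285,195), with the bottle clear of the gripper. Moving in under it and then up.

{"op": "apply_moves", "data": {
  "steps": [
    [[0,-10,-2,0.7,0.005,0,0],[0,-10,-2,0.7,0.005,0,0],[0,-10,-2,0.7,0.005,0,0],[0,-10,-2,0.7,0.005,0,0],[0,-7.7,0.2,-6.4,0,0,0],[0,-4.6,0.1,-3.9,0,0,0],[0,0,0,0,0,0,0]]
  ]
}}

```text
time_s: 10.32
tcp_pos: [0.4878, -0.0904, 0.0938]
ee_rot: [[-0.606, -0.326, 0.726], [-0.209, 0.945, 0.25], [-0.768, 0.0, -0.641]]
wrist_force: [-0.8, -0.6, 0.7]
gripper_width: 0.007
```

Run:
```python
from kin import *
st(); print((sense()["ee_rot"].T@[0,0,10]).round(2))
```

```text
10.32 saw-frame [-119.7   23.8   93.8] F [-0.8 -0.6  0.7] w 0.01
[-7.68  0.   -6.41]
```

{"op": "apply_moves", "data": {
  "steps": [
    [[0,-1.54,0,-1.28,0,0,0],[0,-1.54,0,-1.28,0,0,0],[0,0,0,0,0,0,0]]
  ]
}}

```text
time_s: 10.7
tcp_pos: [0.4864, -0.0908, 0.096]
ee_rot: [[-0.609, -0.323, 0.724], [-0.206, 0.946, 0.249], [-0.766, 0.002, -0.643]]
wrist_force: [-2.2, -0.1, -7.4]
gripper_width: 0.007
```

{"op": "apply_moves", "data": {
  "steps": [
    [[0,-1.54,0,-1.28,0,0,0],[0,-1.54,0,-1.28,0,0,0],[0,0,0,0,0,0,0]]
  ]
}}

```text
time_s: 11.08
tcp_pos: [0.4866, -0.0908, 0.1008]
ee_rot: [[-0.608, -0.324, 0.725], [-0.207, 0.946, 0.249], [-0.766, 0.002, -0.642]]
wrist_force: [-5.2, -1.8, -7.5]
gripper_width: 0.005
```

{"op": "apply_moves", "data": {
  "steps": [
    [[0,-1.54,0,-1.28,0,0,0],[0,-1.54,0,-1.28,0,0,0],[0,-1.54,0,-1.28,0,0,0],[0,0,0,0,0,0,0]]
  ]
}}

```text
time_s: 11.58
tcp_pos: [0.4866, -0.0907, 0.107]
ee_rot: [[-0.608, -0.324, 0.725], [-0.207, 0.946, 0.249], [-0.767, 0.001, -0.642]]
wrist_force: [-6.0, -2.3, -6.7]
gripper_width: 0.006
```

{"op": "apply_moves", "data": {
  "steps": [
    [[0,-3.07,0,-2.57,0,0,0],[0,-3.07,0,-2.57,0,0,0],[0,-3.07,0,-2.57,0,0,0],[0,-3.07,0,-2.57,0,0,0],[0,-3.07,0,-2.57,0,0,0],[0,-3.07,0,-2.57,0,0,0]]
  ]
}}

```text
time_s: 12.32
tcp_pos: [0.4866, -0.0907, 0.1308]
ee_rot: [[-0.608, -0.324, 0.725], [-0.206, 0.946, 0.249], [-0.766, 0.002, -0.642]]
wrist_force: [-5.2, -2.0, -10.5]
gripper_width: 0.005
```

{"op": "apply_moves", "data": {
  "steps": [
    [[0,-3.07,0,-2.57,0,0,0],[0,-3.07,0,-2.57,0,0,0],[0,-3.07,0,-2.57,0,0,0],[0,-3.07,0,-2.57,0,0,0],[0,-3.07,0,-2.57,0,0,0],[0,-3.07,0,-2.57,0,0,0],[0,0,0,0,0,0,0]]
  ]
}}

```text
time_s: 13.2
tcp_pos: [0.4867, -0.0906, 0.1555]
ee_rot: [[-0.607, -0.324, 0.725], [-0.207, 0.946, 0.25], [-0.767, 0.002, -0.641]]
wrist_force: [-7.8, -3.1, -6.6]
gripper_width: 0.005
```

Run:
```python
from kin import *
st(); print((sense()["ee_rot"].T@[0,0,-10]).round(2),sense()["joints"].round(0))
```

```text
13.2 saw-frame [-120.8   23.7  155.5] F [-7.8 -3.1 -6.6] w 0.01
[ 7.67 -0.02  6.41] [-22.   8. -30. -73. -32.   9.]
```

{"op": "apply_moves", "data": {
  "steps": [
    [[0,2.3,0,1.92,0,0,0],[0,2.3,0,1.92,0,0,0],[0,2.3,0,1.92,0,0,0]]
  ]
}}

```text
time_s: 13.58
tcp_pos: [0.4867, -0.0907, 0.1462]
ee_rot: [[-0.607, -0.324, 0.725], [-0.206, 0.946, 0.25], [-0.767, 0.002, -0.641]]
wrist_force: [-7.8, -3.4, -5.4]
gripper_width: 0.003
```

{"op": "apply_moves", "data": {
  "steps": [
    [[0,2.3,0,1.92,0,0,0],[0,2.3,0,1.92,0,0,0],[0,2.3,0,1.92,0,0,0]]
  ]
}}

```text
time_s: 13.95
tcp_pos: [0.4904, -0.0911, 0.1403]
ee_rot: [[-0.602, -0.324, 0.73], [-0.207, 0.946, 0.249], [-0.772, -0.001, -0.636]]
wrist_force: [-0.4, -0.1, 0.0]
gripper_width: 0.003
```

{"op": "apply_moves", "data": {
  "steps": [
    [[0,2.3,0,1.92,0,0,0],[0,2.3,0,1.92,0,0,0],[0,2.3,0,1.92,0,0,0]]
  ]
}}

```text
time_s: 14.32
tcp_pos: [0.4883, -0.0909, 0.1288]
ee_rot: [[-0.606, -0.324, 0.727], [-0.207, 0.946, 0.249], [-0.768, 0.001, -0.64]]
wrist_force: [0.3, 0.2, 0.2]
gripper_width: 0.007
```

{"op": "apply_moves", "data": {
  "steps": [
    [[0,2.3,0,1.92,0,0,0],[0,2.3,0,1.92,0,0,0],[0,2.3,0,1.92,0,0,0]]
  ]
}}

```text
time_s: 14.7
tcp_pos: [0.4879, -0.0909, 0.1194]
ee_rot: [[-0.606, -0.324, 0.726], [-0.206, 0.946, 0.249], [-0.768, 0.001, -0.641]]
wrist_force: [-0.2, 0.3, -0.4]
gripper_width: 0.005
```

Run:
```python
from kin import *
st(); print(insaw(sense()["tcp_pos"]))
delta(w(-180,20,119)); R=sense()["ee_rot"]; print("up120",(R.T@[0,0,120]).round(1))
```

```text
14.7 saw-frame [-119.6   23.3  119.4] F [-0.2  0.3 -0.4] w 0.01
[-119.6   23.3  119.4]
tool shift mm [ 38.3  12.2 -45.2]
up120 [-92.1   0.1 -76.9]
```

{"op": "apply_moves", "data": {
  "steps": [
    [[0,9.6,3,-11.3,0,0,0],[0,9.6,3,-11.3,0,0,0],[0,9.6,3,-11.3,0,0,0],[0,9.6,3,-11.3,0,0,0],[0,-15.4,0,-12.8,0,0,0],[0,-15.4,0,-12.8,0,0,0],[0,-15.4,0,-12.8,0,0,0],[0,-15.4,0,-12.8,0,0,0],[0,-15.4,0,-12.8,0,0,0],[0,-15.4,0,-12.8,0,0,0]]
  ]
}}

```text
time_s: 15.95
tcp_pos: [0.4271, -0.099, 0.2399]
ee_rot: [[-0.607, -0.323, 0.726], [-0.206, 0.946, 0.249], [-0.768, 0.001, -0.641]]
wrist_force: [0.8, -0.7, -0.1]
gripper_width: 0.005
```

```bash
cat > sim2.py <<'E'
from kin import *
g=np.load("g.npy"); s=sense(); st()
x=s["joints"]; P=s["tcp_pos"].copy(); R=s["ee_rot"].copy()
def step(sh,rv):
    global x,P,R
    P=P+R@(np.array(sh)/1e3); R=R@Ro.from_rotvec(rv).as_matrix(); o=x; x,e=ik(P,R,g,x)
    print(x.round(0),"e",round(e,3),"maxstep",np.abs(x-o).max().round(1),insaw(P))
for i in range(10): step([0,0,0],[0,.087,0])
for i in range(8): step([0,0,0],[0,0,-.163])
Rt=S@np.array([[0,1,0],[-1,0,0],[0,0,-1.]]); Pt=w(0,320,200)
print((R.T@(Pt-P)*1e3).round(1),Ro.from_matrix(R.T@Rt).as_rotvec().round(3)); 
t=capture("top"); sc=capture("scene")
for p in(t,sc):
  for m in masks_of(p,"guard")[:1]: print(m["box"],np.argwhere(m["pixels"]).mean(0)[::-1])
  for h in (0,48): print(h,proj(p,w(-108,50,107+h)),proj(p,w(-108,-50,107+h)))
save("d",np.hstack([cv2.resize(t["color"][140:320,130:390],None,fx=1.5,fy=1.5),cv2.resize(sc["color"][150:330,240:500],None,fx=1.5,fy=1.5)]))
E
python3 sim2.py
```

```text
15.95 saw-frame [-180.8   19.7  239.9] F [ 0.8 -0.7 -0.1] w 0.0
[-11.  -8. -33. -43. -31. -29.] e 0.0 maxstep 15.4 [-180.8   19.7  239.9]
[ -5.  -8. -34. -31. -30. -43.] e 0.0 maxstep 14.2 [-180.8   19.7  239.9]
[ -1.  -8. -35. -22. -32. -54.] e 0.0 maxstep 11.0 [-180.8   19.7  239.9]
[  2.  -7. -34. -15. -35. -62.] e 0.0 maxstep 7.8 [-180.8   19.7  239.9]
[  3.  -6. -33. -11. -39. -68.] e 0.0 maxstep 5.4 [-180.8   19.7  239.9]
[  5.  -5. -32.  -7. -43. -71.] e 0.0 maxstep 4.5 [-180.8   19.7  239.9]
[  6.  -3. -30.  -5. -48. -74.] e 0.0 maxstep 4.7 [-180.8   19.7  239.9]
[  7.  -1. -28.  -3. -53. -76.] e 0.0 maxstep 4.8 [-180.8   19.7  239.9]
[  8.   1. -26.  -1. -57. -78.] e 0.0 maxstep 4.8 [-180.8   19.7  239.9]
[  8.   3. -24.  -0. -62. -79.] e 0.0 maxstep 4.8 [-180.8   19.7  239.9]
[  8.   3. -24.  -0. -62. -70.] e 0.0 maxstep 9.3 [-180.8   19.7  239.9]
[  8.   3. -24.  -0. -62. -61.] e 0.0 maxstep 9.3 [-180.8   19.7  239.9]
[  8.   3. -24.  -0. -62. -51.] e 0.0 maxstep 9.3 [-180.8   19.7  239.9]
[  8.   3. -24.  -0. -62. -42.] e 0.0 maxstep 9.3 [-180.8   19.7  239.9]
[  8.   3. -24.  -0. -62. -33.] e 0.0 maxstep 9.3 [-180.8   19.7  239.9]
[  8.   3. -24.  -0. -62. -23.] e 0.0 maxstep 9.3 [-180.8   19.7  239.9]
[  8.   3. -24.  -0. -62. -14.] e 0.0 maxstep 9.3 [-180.8   19.7  239.9]
[  8.   3. -24.  -0. -62.  -5.] e 0.0 maxstep 9.3 [-180.8   19.7  239.9]Traceback (most recent call last):
  File "sim2.py", line 11, in <module>
    print((R.T@(Pt-P)*1e3).round(1),Ro.from_matrix(R.T@Rt).as_rotvec().round(3));
                                    ~~~~~~~~~~~~~~^^^^^^^^
  File "scipy/spatial/transform/_rotation.pyx", line 1143, in scipy.spatial.transform._rotation.Rotation.from_matrix
ValueError: Non-positive determinant (left-handed or null coordinate frame) in rotation matrix 0: [[ 0.9999498  -0.0097372   0.00236118]
 [-0.0097489  -0.99994     0.00499582]
 [-0.00231239  0.00501859  0.99998473]].
```

```bash
sed -i 's/\[\[0,1,0\],\[-1,0,0\]/[[0,-1,0],[-1,0,0]/; s/    print(x.round/    0 and print(x.round/' sim2.py; python3 sim2.py
```

```text
15.95 saw-frame [-180.8   19.7  239.9] F [ 0.8 -0.7 -0.1] w 0.0
[-302.  -177.6   41.5] [-0.005  0.002 -0.01 ]
[276.7, 162.8, 89.5, 123.9] [313.6083096  219.94370916]
0 [[290.29319343 282.70289627]] [[344.09718454 279.00032154]]
48 [[288.57267945 282.43836819]] [[345.76994817 278.50271976]]
[283.9, 185.9, 82.5, 85.8] [325.61699164 225.56302228]
0 [[311.67684746 199.31838871]] [[285.08136795 231.08481107]]
48 [[311.12637856 187.04356295]] [[283.59505161 219.4889849 ]]
```

View pics/d.png

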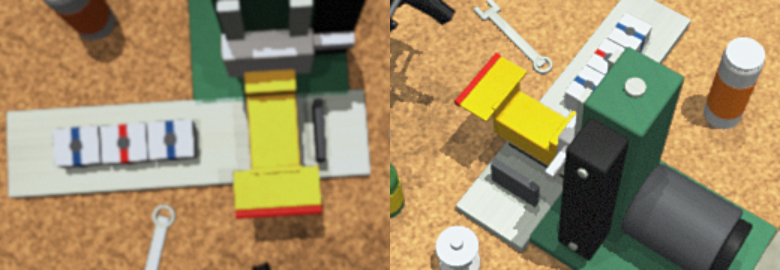

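The guard stays up: its top edge in the scene view rose about 13 px, which is about 48 mm. Now going to the infeed end with the fingers partly open as a two-point pusher.

{"op": "apply_moves", "data": {
  "steps": [
    [[0.35,0,0,0,0,0.06,0],[0.35,0,0,0,0,0.07,0],[0.35,0,0,0,0,0.07,0],[0.35,0,0,0,0,0.08,0],[0.35,0,0,0,0,0.1,0],[0.35,0,0,0,0,0.12,0],[0.35,0,0,0,0,0.12,0],[0.35,0,0,0,0,0.12,0],[0.35,0,0,0,0,0.13,0],[0.35,0,0,0,0,0,-0.163],[0.35,0,0,0,0,0,-0.163],[0.35,0,0,0,0,0,-0.163]]
  ]
}}

```text
time_s: 17.65
tcp_pos: [0.4271, -0.0992, 0.2374]
ee_rot: [[-0.68, -0.733, 0.0], [-0.733, 0.68, 0.004], [-0.003, 0.002, -1.0]]
wrist_force: [-0.0, -0.9, 0.7]
gripper_width: 0.35
```

{"op": "apply_moves", "data": {
  "steps": [
    [[0.35,0,0,0,0,0,-0.163],[0.35,0,0,0,0,0,-0.163],[0.35,0,0,0,0,0,-0.163],[0.35,0,0,0,0,0,-0.163],[0.35,0,0,0,0,0,-0.17],[0.35,-43,-25,6,0,0,0],[0.35,-43,-25,6,0,0,0],[0.35,-43,-25,6,0,0,0],[0.35,-43,-25,6,0,0,0],[0.35,-43,-25,6,0,0,0],[0.35,-43,-25,6,0,0,0],[0.35,-43,-25,6,0,0,0]]
  ]
}}

```text
time_s: 19.15
tcp_pos: [0.5819, 0.2142, 0.1965]
ee_rot: [[0.069, -0.998, 0.001], [-0.998, -0.069, 0.001], [-0.001, -0.001, -1.0]]
wrist_force: [0.3, -0.2, 0.2]
gripper_width: 0.351
```

```bash
cat > ck.py <<'E'
from kin import *
import sys
st(); Rt=S@np.array([[0,-1,0],[-1,0,0],[0,0,-1.]])
y,z=map(float,sys.argv[1:3]); delta(w(0,y,z),Rt); print(sense()["joints"].round(0))
t=capture("top")
hsv=cv2.cvtColor(t["color"],cv2.COLOR_RGB2HSV)
ms=[m for n in("blank_a_center",) for m in masks_of(t,n)]
for m in ms:
    c=np.argwhere(m["pixels"]).mean(0)[::-1]; print("blank?",round(m["confidence"],2),m["box"],insaw(onz(t,*c,.05)))
if len(sys.argv)>3: save(sys.argv[3],cv2.resize(t["color"][140:320,120:400],None,fx=2.8,fy=2.8,interpolation=cv2.INTER_CUBIC))
E
python3 ck.py 320 47
```

```text
19.15 saw-frame [ -3.9 320.8 196.5] F [ 0.3 -0.2  0.2] w 0.35
tool shift mm [  1.   -3.8 149.5]
turn [-0.001  0.001 -0.003]
[ 35.  23.  -4.  -0. -63. -31.]
blank? 0.85 [227.1, 217.9, 34.4, 32.2] [ -2.2 139.5  50. ]
blank? 0.22 [391.3, 285.5, 35.5, 30.0] [-155.2 -178.3   50. ]
```

{"op": "apply_moves", "data": {
  "steps": [
    [[0.35,0.2,-0.7,40,0,0,0],[0.35,0.2,-0.7,40,0,0,0],[0.35,0.2,-0.7,40,0,0,0],[0.35,0.2,-0.7,29.5,0,0,0],[0.35,0,0,0,0,0,0]]
  ]
}}

```text
time_s: 19.88
tcp_pos: [0.5831, 0.211, 0.0456]
ee_rot: [[0.068, -0.998, -0.003], [-0.998, -0.068, -0.002], [0.001, 0.003, -1.0]]
wrist_force: [0.4, -0.7, -0.7]
gripper_width: 0.355
```

```bash
python3 ck.py 134 47 e
```

```text
19.88 saw-frame [ -2.9 317.5  45.6] F [ 0.4 -0.7 -0.7] w 0.35
tool shift mm [183.5  -3.7  -1.1]
turn [ 0.003 -0.001 -0.004]
[ 35.  33. -13.  -0. -45. -31.]
blank? 0.8 [228.5, 220.0, 33.2, 26.3] [ -2.4 138.3  50. ]
```

View pics/e.png

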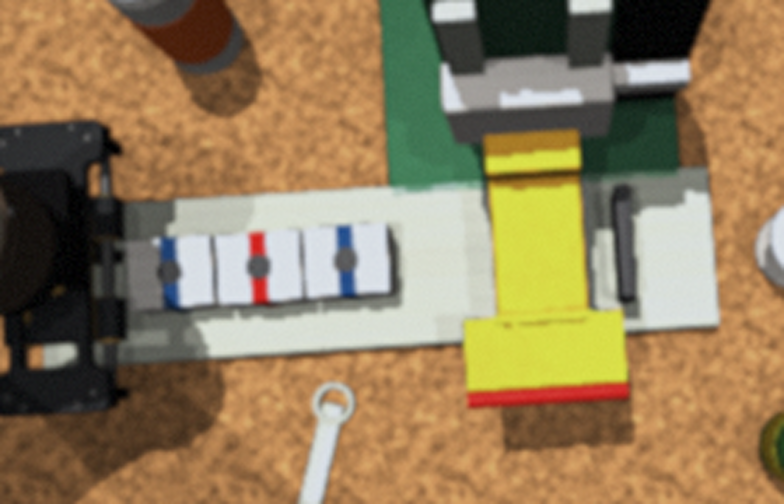

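{"op": "apply_moves", "data": {
  "steps": [
    [[0.35,5,0,0,0,0,0],[0.35,5,0,0,0,0,0],[0.35,4,0,0,0,0,0],[0.35,4,0,0,0,0,-0.004],[0.35,5,0,0,0,0,0],[0.35,6,0,0,0,0,0],[0.35,6,0,0,0,0,0],[0.35,6,0,0,0,0,0],[0.35,6,0,0,0,0,0],[0.35,6,0,0,0,0,0],[0.35,5,0,0,0,0,0],[0.35,3,0,0,0,0,0]]
  ]
}}

```text
time_s: 21.48
tcp_pos: [0.5911, 0.1544, 0.0502]
ee_rot: [[0.074, -0.997, 0.008], [-0.997, -0.074, 0.006], [-0.005, -0.009, -1.0]]
wrist_force: [-0.9, 6.5, 2.1]
gripper_width: 0.353
```

```bash
python3 ck.py 134 47 f
```

```text
21.48 saw-frame [  1.  260.6  50.2] F [-0.9  6.5  2.1] w 0.35
tool shift mm [126.6   1.3   2.5]
turn [-0.009  0.005  0.002]
[ 30.  31. -15.  -0. -43. -25.]
blank? 0.59 [247.5, 218.6, 33.6, 29.2] [ -2.1 100.4  50. ]
```

View pics/f.png

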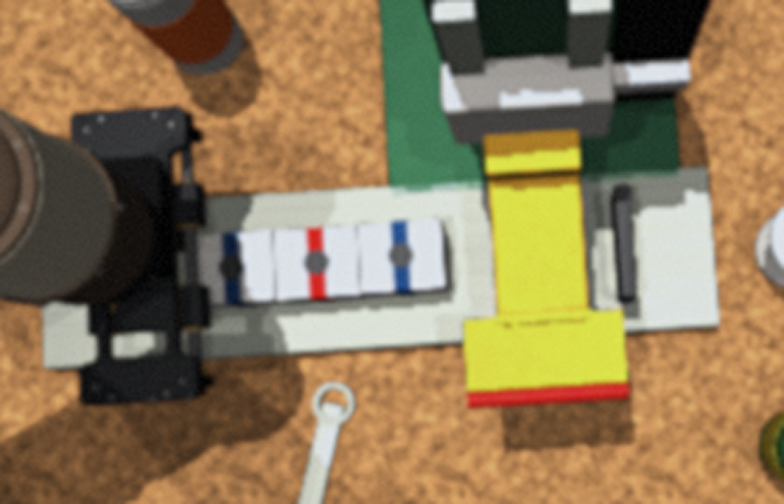

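The row is closed up and straight, at about (230..445, 262), with the push force at 6.5 N. Going on.

{"op": "apply_moves", "data": {
  "steps": [
    [[0.35,4,0,0.5,0,0,0],[0.35,6,0,0.5,0,0,0],[0.35,6,0,0.5,0,0,0],[0.35,6,0,0.5,0,0,0],[0.35,6,0,0,0,0,0],[0.35,6,0,0,0,0,0],[0.35,6,0,0,0,0,0],[0.35,6,0,0,0,0,0],[0.35,6,0,0,0,0,0],[0.35,6,0,0,0,0,0],[0.35,5,0,0,0,0,0],[0.35,3,0,0,0,0,0]]
  ]
}}

```text
time_s: 23.08
tcp_pos: [0.5979, 0.0899, 0.0498]
ee_rot: [[0.075, -0.997, 0.013], [-0.997, -0.075, 0.007], [-0.006, -0.014, -1.0]]
wrist_force: [-0.7, 9.8, 7.6]
gripper_width: 0.345
```

```bash
python3 ck.py 134 47
```

```text
23.07 saw-frame [  3.2 195.7  49.8] F [-0.7  9.8  7.6] w 0.35
tool shift mm [61.7  3.4  2.4]
turn [-0.014  0.006  0.003]
[ 24.  31. -16.  -0. -43. -19.]
blank? 0.56 [282.1, 213.4, 14.4, 31.9] [ 0.2 51.2 50. ]
blank? 0.46 [278.4, 165.3, 92.6, 121.2] [15.  -1.6 50. ]
```

Run:
```python
from kin import *
t=capture("top"); s=capture("scene")
save("g",np.hstack([cv2.resize(t["color"][190:290,180:380],None,fx=2,fy=2,interpolation=cv2.INTER_CUBIC),cv2.resize(s["color"][150:250,270:470],None,fx=2,fy=2,interpolation=cv2.INTER_CUBIC)]))
hsv=cv2.cvtColor(t["color"],cv2.COLOR_RGB2HSV)
H,Sa,V=[hsv[...,i].astype(int) for i in range(3)]
zone=np.zeros((480,640),bool); zone[205:262,190:300]=1
for n,m in(("red",((H<8)|(H>172))&(Sa>150)),("blue",(H>100)&(H<125)&(Sa>120))):
    k,lab,stt,c=cv2.connectedComponentsWithStats((m&zone).astype(np.uint8))
    for i in range(1,k):
        if stt[i,4]>15: print(n,stt[i],insaw(onz(t,*c[i],.06)))
```

```text
red [263 218   4   8  28] [16.7 96.5 60. ]
red [264 235   5   9  38] [-18.2  96.1  60. ]
blue [233 220   4   8  28] [ 16.7 156.2  60. ]
blue [234 236   5   9  34] [-16.4 155.7  60. ]
```

View pics/g.png

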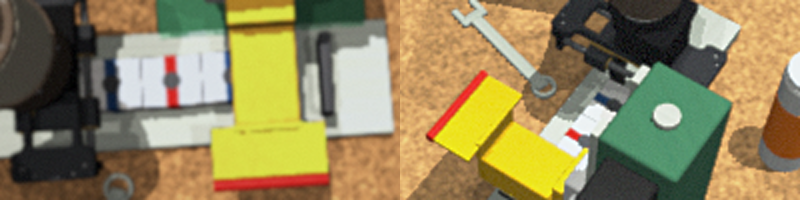

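{"op": "apply_moves", "data": {
  "steps": [
    [[0.35,4,0.2,-0.5,0,0,0],[0.35,6,0.2,-0.5,0,0,0],[0.35,6,0.2,-0.5,0,0,0],[0.35,6,0.2,0,0,0,0],[0.35,6,0.2,0,0,0,0],[0.35,6,0.2,0,0,0,0],[0.35,6,0.2,0,0,0,0],[0.35,5,0.2,0,0,0,0],[0.35,4,0.2,0,0,0,0],[0.35,3,0,0,0,0,0]]
  ]
}}

```text
time_s: 24.52
tcp_pos: [0.5983, 0.0366, 0.0496]
ee_rot: [[0.075, -0.997, 0.009], [-0.997, -0.075, 0.005], [-0.004, -0.009, -1.0]]
wrist_force: [-0.1, 7.4, 4.6]
gripper_width: 0.348
```

{"op": "apply_moves", "data": {
  "steps": [
    [[0.35,2,0,0,0,0,0],[0.35,2,0,0,0,0,0],[0.35,1,0,0,0,0,0]]
  ]
}}

```text
time_s: 24.9
tcp_pos: [0.5986, 0.0317, 0.0496]
ee_rot: [[0.075, -0.997, 0.009], [-0.997, -0.075, 0.005], [-0.005, -0.009, -1.0]]
wrist_force: [-0.1, 11.2, 4.2]
gripper_width: 0.349
```

```bash
cat > bands.py <<'E'
from kin import *
def bands():
    t=capture("top"); hsv=cv2.cvtColor(t["color"],cv2.COLOR_RGB2HSV)
    H,Sa,V=[hsv[...,i].astype(int) for i in range(3)]
    zone=np.zeros((480,640),bool); zone[205:262,190:310]=1
    for n,m in(("red",((H<8)|(H>172))&(Sa>150)),("blue",(H>100)&(H<125)&(Sa>120))):
        k,lab,stt,c=cv2.connectedComponentsWithStats((m&zone).astype(np.uint8))
        for i in range(1,k):
            if stt[i,4]>12: print(n,stt[i],insaw(onz(t,*c[i],.06)))
    return t
if __name__=="__main__": st(); bands(); delta(w(0,134,47))
E
python3 bands.py
```

```text
24.9 saw-frame [ -0.3 137.7  49.6] F [-0.1 11.2  4.2] w 0.35
red [292 218   3   8  22] [13.8 39.8 60. ]
red [293 234   3  10  25] [-20.9  39.9  60. ]
blue [262 220   4   8  29] [13.5 98.7 60. ]
blue [263 236   4   9  33] [-20.   98.6  60. ]
tool shift mm [ 3.7 -0.3  2.6]
```

{"op": "apply_moves", "data": {
  "steps": [
    [[0.35,1,0,0,0,0,0],[0.35,1,0,0,0,0,0]]
  ]
}}

```text
time_s: 25.2
tcp_pos: [0.5987, 0.0316, 0.0496]
ee_rot: [[0.074, -0.997, 0.009], [-0.997, -0.074, 0.008], [-0.007, -0.01, -1.0]]
wrist_force: [-3.7, 17.1, 5.5]
gripper_width: 0.352
```

{"op": "apply_moves", "data": {
  "steps": [
    [[0.35,1,0,0,0,0,0],[0.35,1,0,0,0,0,0]]
  ]
}}

```text
time_s: 25.45
tcp_pos: [0.5988, 0.0314, 0.0497]
ee_rot: [[0.074, -0.997, 0.01], [-0.997, -0.074, 0.01], [-0.009, -0.011, -1.0]]
wrist_force: [-4.9, 24.0, 6.0]
gripper_width: 0.347
```

{"op": "apply_moves", "data": {
  "steps": [
    [[0.35,1,0,0,0,0,0],[0.35,1,0,0,0,0,0]]
  ]
}}

```text
time_s: 25.7
tcp_pos: [0.5994, 0.0313, 0.0497]
ee_rot: [[0.074, -0.997, 0.012], [-0.997, -0.074, 0.012], [-0.011, -0.012, -1.0]]
wrist_force: [-5.3, 31.0, 6.5]
gripper_width: 0.349
```

Force climbs to 31 N with no further motion, so the row is at the stop. Backing off, then checking.

{"op": "apply_moves", "data": {
  "steps": [
    [[0.35,-3,0,0,0,0,0],[0.35,-3,0,0,0,0,0],[0.35,-4,0,0,0,0,0],[0.35,-10,0,0,0,0,0],[0.35,-15,0,0,0,0,0],[0.35,-15,0,-10,0,0,0],[0.35,-15,0,-30,0,0,0],[0.35,-25,0,-40,0,0,0],[0.35,-30,0,-40,0,0,0],[0.35,-50,0,0,0,0,0],[0.35,-50,0,0,0,0,0],[0.35,0,0,0,0,0,0]]
  ]
}}

```text
time_s: 27.2
tcp_pos: [0.5803, 0.2469, 0.1697]
ee_rot: [[0.079, -0.997, 0.006], [-0.997, -0.078, 0.004], [-0.003, -0.007, -1.0]]
wrist_force: [0.7, -0.8, -0.3]
gripper_width: 0.347
```

Run:
```python
from bands import *
st(); t=bands(); s=capture("scene")
c=lambda x,y:(x/1.6+120,y/1.6+40)
for n,P in(("stop L",(-40,-55,75)),("stop R",(40,-55,75)),("C rear",(25,125,60)),("C rear-",(-25,125,60))): print(n,proj(t,w(*P))[0].round(1),((proj(t,w(*P))[0]-[210,190])*4).round())
for m in masks_of(s,"guard")[:1]: print(m["box"])
save("k",np.vstack([cv2.resize(t["color"][190:270,210:400],None,fx=4,fy=4,interpolation=cv2.INTER_CUBIC),cv2.resize(s["color"][180:250,280:470],None,fx=4,fy=4,interpolation=cv2.INTER_CUBIC)]))
```

```text
27.2 saw-frame [ -3.1 353.6 169.7] F [ 0.7 -0.8 -0.3] w 0.35
red [292 218   3   8  21] [13.5 39.7 60. ]
red [293 234   3  10  26] [-19.8  40.   60. ]
blue [262 220   4   7  28] [14.3 98.7 60. ]
blue [263 236   5   9  38] [-20.2  98.4  60. ]
stop L [343.1 244.1] [532. 216.]
stop R [340.  203.7] [520.  55.]
C rear [250.  218.6] [160. 114.]
C rear- [251.3 243.5] [165. 214.]
[284.2, 183.3, 84.5, 88.2]
```

View pics/k.png

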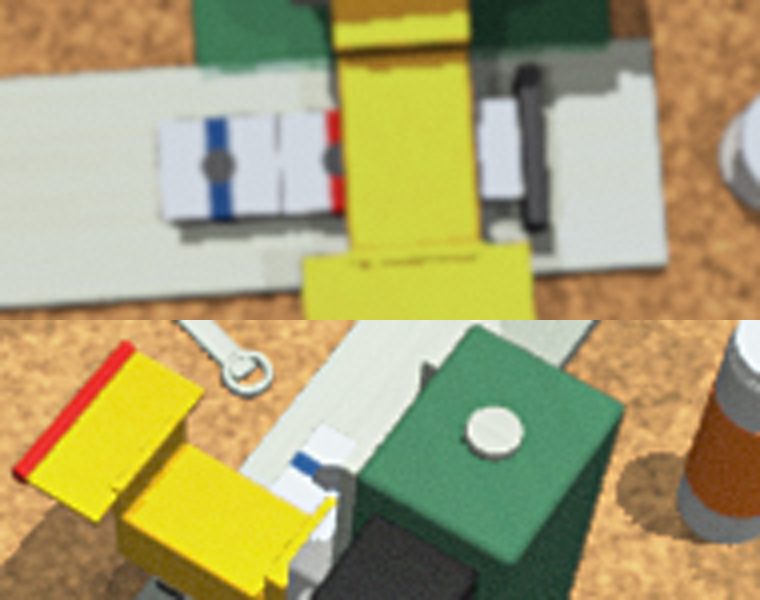

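```bash
python3 -c "
from h import *
print(r.finish_job())"
```

```text
the job is handed in; nothing more can be done
None
```

The guard is resting in its first notch, the row of three blanks is closed up against the end stop, and the job is handed in (about 27 s of the 67 s). The hand-in gives no verdict, so everything below comes from my own checks.

- **Guard:** I raised it about 60 mm with the shut fingers under the red bar, below any possible second-notch catch, and let it down slowly. Its weight left the tool at about 48–50 mm. Later pictures show it staying up.
- **Row:** I pushed the rear blank with two fingertips until the force climbed to 31 N with no further motion, then backed off clear. The last top view shows the leading blank touching the stop with no gaps in the row. The rear face is where a closed-up row should end, to about 1 mm.
- **Straightness:** The middle and rear blanks measured about 3 mm off the centre line, against the 12 mm allowed. Part of that is probably the top camera's offset.
- **Disagreements:** The top camera read the blanks' positions along the bed 3–5 mm too far from the stop. That roughly matches the offset I saw when locating the saw, so I relied on the contact force and the picture. My first lift pose hit a wrist joint limit, so I changed to another wrist angle before touching the guard.
- **Bystanders:** In the pictures I viewed they looked untouched. I did not measure their positions again at the end.

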